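Clear down the tartlet bench

TASK

Clear down the tartlet bench: first take the red funnel out of the amber flask and put it in the grey wash-up tub, then close the flask with its stopper, fully home. Stand every tart tamper that is on the tray in the hole of the wooden block that matches its foot's diameter, right to the bottom; these may go in at any time. Keep the flask upright and leave the jam jar and the tin alone.

Things in the scene. Friction and masses are not known exactly. Their poses are not given: they have to be found in the camera images.
- tray: Flat white serving tray, 210 x 330 mm (x by y), low rim 12 mm high; origin at the centre of its underside; the washed tools stand on its inner floor, 5 mm above the origin. Does not move.
- rack: Brown wooden storage block, 72 x 312 mm (x by y), 50 mm high, with one row of five graded round blind holes along its y axis, each 40 mm deep with a 3 mm chamfer; origin at the centre of its underside. Does not move.
- flask: Round amber glass flask, loose, 0.9 kg with a heavy base, 130 mm high, body 96 mm across, neck 54 mm outside and 44 mm inside, straight for the top 30 mm; origin at the centre of its underside, z up.
- flask_mouth (a point): Centre of the flask's mouth, level with its rim, 130 mm above the flask's origin.
- funnel: Red plastic funnel, 60 g, 74 mm high: a spout 34 mm across from the origin (centre of the spout's lower end) up to z = 30 mm, then a flat shoulder, then a straight upright collar 60 mm across from z = 30 to 74 mm (the rim), wall 3 mm. It starts upright in the flask's neck, shoulder on the flask's rim, collar wholly above it; it can be gripped across the collar near the rim.
- funnel_mid (a point): Point on the funnel's axis, 40 mm above its origin.
- tub: Open grey plastic wash-up tub, 220 x 200 mm outside (x by y), 85 mm high, walls and floor 5 mm; origin at the centre of its underside. Loose, 0.7 kg. It and the flask stand on opposite sides of the tray, either way round.
- stopper: Flask stopper, about 80 g, 72 mm high, standing upright on the tray: a cork plug tapering from 32 mm across at the origin (centre of its narrow lower end) to 40 mm at z = 28 mm, a blue flange 54 mm across from z = 28 to 36 mm, a blue knob 22 mm across from z = 36 to 72 mm; z up. Fully home, the flange rests on the flask's rim (origin 28 mm below the mouth).
- jam: Bystander: closed jam jar, 70 mm across, 100 mm high; origin at the centre of its underside.
- tin: Bystander: closed tin, 80 mm across, 75 mm high; origin at the centre of its underside.
- tamper24: Tart tamper standing upright on the tray (may be absent): steel foot 24 mm across with a chamfered edge from the origin (centre of its underside) to z = 50 mm, wooden handle 20 mm across from z = 50 to 95 mm; about 69 g, bottom-heavy. Belongs in rack_hole0.
- rack_hole0 (a point): Centre of the mouth, level with the block's top, of the hole for the 24 mm tamper; the hole is 28 mm across and 40 mm deep, upright. Holes are 60 mm apart, growing from hole 0 at the block's -y end to hole 4.
- tamper30: Tart tamper standing upright on the tray (may be absent): steel foot 30 mm across with a chamfered edge from the origin (centre of its underside) to z = 50 mm, wooden handle 20 mm across from z = 50 to 95 mm; about 107 g, bottom-heavy. Belongs in rack_hole1.
- rack_hole1 (a point): Centre of the mouth, level with the block's top, of the hole for the 30 mm tamper; the hole is 34 mm across and 40 mm deep, upright. Holes are 60 mm apart, growing from hole 0 at the block's -y end to hole 4.
- tamper36: Tart tamper standing upright on the tray (may be absent): steel foot 36 mm across with a chamfered edge from the origin (centre of its underside) to z = 50 mm, wooden handle 20 mm across from z = 50 to 95 mm; about 155 g, bottom-heavy. Belongs in rack_hole2.
- rack_hole2 (a point): Centre of the mouth, level with the block's top, of the hole for the 36 mm tamper; the hole is 40 mm across and 40 mm deep, upright. Holes are 60 mm apart, growing from hole 0 at the block's -y end to hole 4.
- tamper42: Tart tamper standing upright on the tray (may be absent): steel foot 42 mm across with a chamfered edge from the origin (centre of its underside) to z = 50 mm, wooden handle 20 mm across from z = 50 to 95 mm; about 211 g, bottom-heavy. Belongs in rack_hole3.
- rack_hole3 (a point): Centre of the mouth, level with the block's top, of the hole for the 42 mm tamper; the hole is 46 mm across and 40 mm deep, upright. Holes are 60 mm apart, growing from hole 0 at the block's -y end to hole 4.
- tamper48: Tart tamper standing upright on the tray (may be absent): steel foot 48 mm across with a chamfered edge from the origin (centre of its underside) to z = 50 mm, wooden handle 20 mm across from z = 50 to 95 mm; about 276 g, bottom-heavy. Belongs in rack_hole4.
- rack_hole4 (a point): Centre of the mouth, level with the block's top, of the hole for the 48 mm tamper; the hole is 52 mm across and 40 mm deep, upright. Holes are 60 mm apart, growing from hole 0 at the block's -y end to hole 4.
Not all that is in view belongs to the job. Of the things that look like the funnel, the middle-sized one is meant. Leave any purple look-alike of the stopper alone.

How it is judged:
On the way, in this order (a step that is already met when the one before it is completed fails the run):
1. the funnel lies in the tub (x of funnel_mid in the frame of tub between -0.105 and 0.105 m and y of funnel_mid in the frame of tub between -0.095 and 0.095 m and z of funnel_mid in the frame of tub below 0.075 m), for 0.2 s.
2. the stopper is home in the flask (z of stopper in the frame of flask_mouth below -0.023 m and horizontal distance between stopper and flask_mouth below 0.008 m and angle between the z axis of stopper and the z axis of flask, either way round below 0.15 rad), for 0.2 s.
At the end, for the whole second after the job is handed in: Funnel inside the tub; stopper at least 23 mm into the flask, 8 mm off-centre and 0.15 rad at most; flask upright; each tamper present in its own hole, at least 33 mm deep, 8 mm off-centre and 0.15 rad at most; all at rest (all of step 1 and all of step 2 and horizontal distance between tamper24 and rack_hole0 below 0.008 m and z of tamper24 in the frame of rack_hole0 below -0.033 m and angle between each of tamper24, tamper30, tamper36, tamper42, tamper48's own z axis and vertical below 0.15 rad and linear speed of each of tamper24, tamper30, tamper36, tamper42, tamper48, stopper below 0.03 m/s and horizontal distance between tamper30 and rack_hole1 below 0.008 m and z of tamper30 in the frame of rack_hole1 below -0.033 m and horizontal distance between tamper36 and rack_hole2 below 0.008 m and z of tamper36 in the frame of rack_hole2 below -0.033 m and horizontal distance between tamper42 and rack_hole3 below 0.008 m and z of tamper42 in the frame of rack_hole3 below -0.033 m and horizontal distance between tamper48 and rack_hole4 below 0.008 m and z of tamper48 in the frame of rack_hole4 below -0.033 m and angle between flask's own z axis and vertical below 0.1 rad and linear speed of funnel below 0.05 m/s); the robot touches nothing.
It fails at once if the flask is tipped (angle between flask's own z axis and vertical above 0.4 rad).
It fails at once if a bystander is disturbed (distance of any of jam, tin from where it was at the start of the episode above 0.03 m).
Of tamper24, tamper30, tamper36, tamper42, tamper48 only 3 to 5 are there at a start; the rules pass over those that are not, and their reading is None.
At some moment in a run one of flask, tub may be knocked a few centimetres aside while the robot is not near it.
It also fails if it takes over 210 s, if anything falls off the work surface, if the arm or the gripper's body presses on something with over 40 N, if the wrist force passes 120 N, or if a joint passes its speed limit or range.

ROBOT

A 7-joint arm with a two-finger parallel gripper is mounted at the origin on the work surface. World frame = base frame: x ahead of the robot, y to its left, z up, the work surface at z = 0. Lengths are in m, angles in rad, forces in N, time in s.
With the tool pointing down it reaches from about 0.425 to 0.875 m from the base axis. Payload 9.9 kg.
Tool frame: the origin (TCP) lies midway between the tips of the shut fingers; the grasp point (between the pads) lies 19 mm behind it (bot.tcp_to_grasp is the distance from the TCP to the grasp point, in m); z points along the fingers, y is the line along which they close (so a half turn about z gives the same grasp; the last joint's range is limited). The gripper opens to 85 mm and grips with 20 to 120 N. Pads are 22 mm wide; open, the fingers measure 114 mm over their backs; the gripper's body (76 mm by 85 mm) begins 54 mm behind the grasp point. The pads swing forward as they close: fully open they stand 13 mm farther back than shut.
Start: joints at [-1.357, 0.576, 0.025, 1.437, -0.015, 1.129, -0.057], TCP at [0.198, 0.645, 0.231] pointing down, gripper open.
Joint ranges: [-2.76, 2.76], [-0.34, 2.15], [-1.52, 1.57], [0.19, 2.46], [-1.09, 4.23], [0.17, 1.99], [-2.82, 2.82]. Speed limits (rad/s): [2.22, 2.22, 3.01, 3.01, 3.14, 3.14, 3.14].

INTERFACE

Orientations are given as a rotation vector (axis times angle).
In Python, from plant import bot gives the robot as it stands.
- The arm moves only by the shell command python3 -m pendant 'ROWS' [FORCE]. ROWS is text: rows parted by semicolons, each of 5 numbers parted by spaces: the shift along the tool's x, y, z as a fraction of full scale, then the turn about the tool's z as a fraction of full scale, then the finger opening in mm, from 0 to 85.4. A call has exactly 8 rows; each row is the pose to reach, as a shift and turn from the pose commanded when the call began, along the tool's axes at that moment; what a row does not reach only later rows make up. Full scale, the value 1, is 0.2 m for a shift and 120 degrees for a turn. A row lasts 1/8 s, in which the tool goes at most 62.5 mm and 10.7 degrees, less where a joint would pass 70% of its speed; a pose out of reach is approached as far as the arm can. A call with a number of a shift or a turn outside -1 to 1 is refused whole. A call with a gripper value outside its range is refused whole. The fingers move at their own pace and stop on an object; FORCE is the grip in N (left out, the last holds). Time passes only in rows, so rows that repeat a pose let the fingers close, or fill a call up. It gives the time, the measured TCP pose, the force, the opening and the grip force at its end, in the units of the state.
- bot.get_state(): the state, without advancing time (a new reading comes with each control period).
- bot.snapshot(name): name is "side" or "top" or "wrist"; returns a dict with "color" (400x640x3 uint8, blue, green, red), "range_z" (400x640 float32, m along the optical axis (not along the pixel's ray), 0 where there is no reading), "intrinsics" (3x3 intrinsics, pixels), "k1" (the pictures are not rectified: a ray, as slopes to the right and down, at radius r is drawn at 1 + k1 r^2 times it, then the intrinsics apply), "view" (4x4, takes a point from world to camera coordinates). Camera axes: x right, y down, z forward; pixel columns grow to the right and rows downward; lengths in m; the calibration is good to about 2 mm. A picture is of the moment at which its call begins.
- bot.finish_job(): hands the job in; it is judged then, once.
Trained networks look in a picture, given as the dict that the camera call returned (one of the last four; its "shot" number tells which), for a name from the list of things; names that differ only in an ending like _2 or _b are one class to them, and where a whole thing is asked for, a point or a joint stands for the part that bears it (a point fixed in the world has none). Each returns a list of dicts, best first, with "p" (0 to 1); they miss things now and then, are a little off and sometimes report something else, mostly with a low value. They report only what shows in the picture. A call takes as long as a camera call. They do not tell look-alikes from the thing itself.
- bot.silhouettes(picture, name): "mask" (400x640 bool, what is visible of it) and "bbox" ([left, top, right, bottom] in pixels, round what is visible of it).
The state is a dict: "clock": time; "joint_pos": joint angles; "joint_velocities": joint speeds; "joint_efforts": joint torques, N m; "position": TCP position; "tcp_rot": TCP orientation; "wrist_force": force on the tool from outside, world axes, zero at the start; "wrist_torque": the same for the moment, N m; "grip_width": finger opening in m; "gripper_force": force on a finger pad.
Only numpy, scipy, OpenCV 4.12 (cv2) and the standard library are available. Lean on these libraries where they do the work, as an engineer would, in place of code of your own. Each camera call takes 0.05 s, during which the arm holds its last target. There are 200 camera calls.

## Working session

There is one attempt and no reset: what is moved stays moved. The work goes in short steps, Python scripts to look and compute and a shell command to move; the robot and the scene stay as the last step left them, time stands still between calls to the robot, and variables do not carry over. Pictures are saved under pics/ and viewed, at most 14 in all, crops included, and the job is handed in when it is done.

```bash
ls; mkdir -p pics; python3 - <<'E'
from plant import bot
import cv2
print(bot.get_state())
for n in ("top","side"):
    s=bot.snapshot(n); cv2.imwrite(f"pics/{n}0.png",s["color"]); print(n,s["intrinsics"],s["k1"],s["view"])
E
```

```text
pics
{'clock': 0.0, 'joint_pos': array([-1.35680505,  0.57652826,  0.02482199,  1.43791202, -0.01505136,
        1.12902983, -0.05653863]), 'joint_velocities': array([-0.00012522, -0.0010156 , -0.00110353,  0.00056712, -0.00016243,
        0.00067307,  0.0013063 ]), 'joint_efforts': array([-1.10512951e-05, -7.65736985e+01,  2.25013040e+00, -2.85981756e+01,
        1.51894632e-02,  1.24950358e-02, -1.54305053e-05]), 'position': array([0.19788112, 0.64485416, 0.23044334]), 'tcp_rot': array([-4.66022458e-01, -3.10661064e+00,  2.63863488e-03]), 'wrist_force': array([-0.26199967,  0.26211201, -0.6286702 ]), 'wrist_torque': array([ 0.00148085, -0.01597263,  0.04327147]), 'gripper_force': 0.0, 'grip_width': 0.08536548039672238}
top [[378.07514921   0.         319.95428671]
 [  0.         378.07514921 205.88651796]
 [  0.           0.           1.        ]] 0.00883018155767308 [[-0.02436233 -0.99936617 -0.02595659  0.02760913]
 [-0.99293233  0.02720594 -0.11552153  0.54827479]
 [ 0.11615448  0.02295876 -0.99296578  1.00865374]
 [ 0.          0.          0.          1.        ]]
side [[497.91348249   0.         317.72158811]
 [  0.         497.91348249 191.4075294 ]
 [  0.           0.           1.        ]] -0.10763337909313939 [[-9.94933557e-01 -1.00528003e-01  1.15700489e-03  5.60553799e-01]
 [-7.00638712e-02  6.85082403e-01 -7.25088377e-01  1.16863613e-01]
 [ 7.20990427e-02 -7.21495822e-01 -6.88654853e-01  1.23794587e+00]
 [ 0.00000000e+00  0.00000000e+00  0.00000000e+00  1.00000000e+00]]
```

View pics/top0.png

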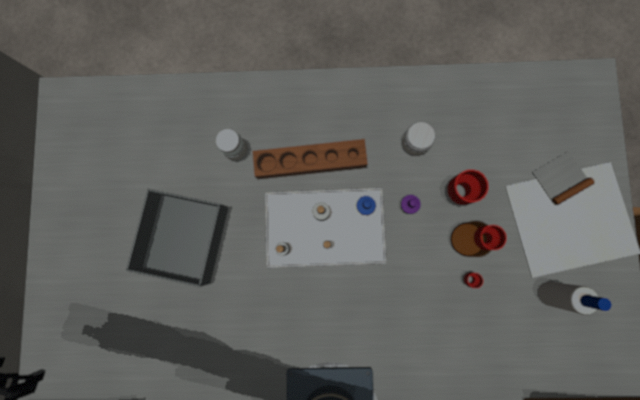

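View pics/side0.png

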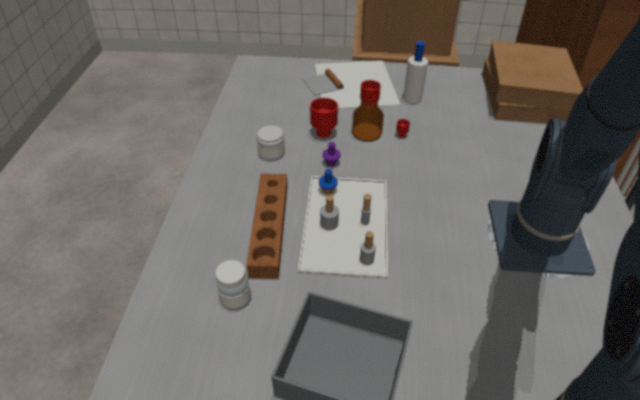

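The top picture shows the red look-alikes: a large one at (468,187), the middle-sized one in the flask neck at (491,238), and a small one at (473,280). I choose the one in the flask. The blue stopper is at (366,205), with a purple look-alike at (411,204). Three tampers stand at (321,211), (283,248) and (328,244). The tub is at (180,237) and the rack at (310,158). Jars stand at (228,142) and (420,137).

```bash
cat > h.py <<'E'
from plant import bot
import numpy as np, cv2
from scipy.spatial.transform import Rotation as R
def cloud(s):
    """world point of each pixel (400x640x3), nan without depth"""
    v,u=np.mgrid[0:400,0:640].astype(np.float32)
    n=cv2.undistortPoints(np.stack([u,v],-1).reshape(-1,1,2),s["intrinsics"],np.array([s["k1"],0,0,0.])).reshape(400,640,2)
    z=s["range_z"]; P=np.dstack([n[...,0]*z,n[...,1]*z,z]).reshape(-1,3)
    V=s["view"]; W=(P-V[:3,3])@V[:3,:3]; W[z.ravel()<=0]=np.nan
    return W.reshape(400,640,3)
def proj(s,p):
    V=s["view"]; return cv2.projectPoints(np.array(p,float).reshape(-1,1,3),cv2.Rodrigues(V[:3,:3])[0],V[:3,3],s["intrinsics"],np.array([s["k1"],0,0,0.]))[0].reshape(-1,2)
def circ(s,W,m,lo,hi):
    """minimum circle round the points of mask m with z in lo..hi"""
    q=W[m]; q=q[(q[:,2]>lo)&(q[:,2]<hi)]
    if len(q)<4: return None
    c,r=cv2.minEnclosingCircle(q[:,:2].astype(np.float32)); return np.round([*c,r*2,np.median(q[:,2]),len(q)],4)
def go(x,y,z,yaw=None):
    """print the tool-frame shift (fractions) and turn to bring TCP to xyz, closing axis at yaw (deg from world x, mod 180)"""
    st=bot.get_state(); T=R.from_rotvec(st["tcp_rot"]); d=T.inv().apply(np.array([x,y,z])-st["position"])/0.2
    t=0
    Y=T.apply([0,1,0]); cur=np.degrees(np.arctan2(Y[1],Y[0]))
    if yaw is not None: t=-(((yaw-cur)+90)%180-90)/120
    print("shift",d.round(3),"turn",round(t,3),"cur yaw",cur.round(1),"pos",st["position"].round(4),"j7",st["joint_pos"][6].round(2),"tilt",np.degrees(np.arccos(-T.apply([0,0,1])[2])).round(2))
E
python3 - <<'E'
from h import *
for n in ("top","side"):
    s=bot.snapshot(n); W=cloud(s)
    for k in "funnel flask stopper tamper24 tamper30 tamper36 tamper42 tamper48 tub rack tray jam tin".split():
        for d in bot.silhouettes(s,k):
            if d["p"]<.3: continue
            q=W[d["mask"]]; q=q[~np.isnan(q[:,0])]; zt=np.percentile(q[:,2],97)
            print(n,k,round(d["p"],2),np.array(d["bbox"]).round(),"zr",q[:,2].min().round(3),zt.round(3),"top",circ(s,W,d["mask"],zt-.012,zt+.01))
E
```

```text
top funnel 0.79 [449. 171. 489. 204.] zr -0.003 0.108 top [ 5.836e-01 -3.745e-01  8.680e-02  1.054e-01  2.660e+02]
top funnel 0.72 [476. 222. 505. 250.] zr 0.008 0.176 top [ 4.500e-01 -3.901e-01  6.020e-02  1.727e-01  1.840e+02]
top funnel 0.71 [403. 123. 435. 155.] zr -0.002 0.078 top [ 7.270e-01 -2.615e-01  7.680e-02  7.520e-02  6.040e+02]
top funnel 0.55 [464. 271. 484. 290.] zr -0.003 0.053 top [ 3.404e-01 -3.875e-01  4.410e-02  4.870e-02  9.200e+01]
top flask 0.88 [451. 221. 492. 256.] zr 0.003 0.113 top [ 4.487e-01 -3.818e-01  5.060e-02  1.114e-01  5.700e+01]
top flask 0.34 [400. 123. 433. 155.] zr -0.002 0.078 top [ 7.270e-01 -2.615e-01  7.680e-02  7.520e-02  6.040e+02]
top stopper 0.91 [400. 194. 421. 216.] zr -0.001 0.073 top [ 5.488e-01 -2.332e-01  2.410e-02  7.180e-02  6.300e+01]
top stopper 0.63 [358. 199. 373. 216.] zr 0.036 0.079 top [ 5.480e-01 -1.098e-01  2.190e-02  7.720e-02  5.600e+01]
top tamper24 0.52 [272. 242. 290. 254.] zr 0.003 0.103 top [4.355e-01 1.197e-01 1.980e-02 9.990e-02 4.700e+01]
top tamper24 0.51 [313. 203. 330. 218.] zr 0.003 0.102 top [5.347e-01 1.
[... 4287 characters left out ...]
[5.34e-01 1.40e-02 1.91e-02 9.90e-02 5.70e+01]
side tub 0.91 [268. 290. 417. 400.] zr -0.004 0.085 top [4.728e-01 3.991e-01 2.933e-01 8.370e-02 1.407e+03]
side rack 0.73 [246. 175. 287. 283.] zr -0.003 0.053 top [6.788e-01 3.820e-02 3.218e-01 4.980e-02 2.123e+03]
side tray 0.91 [293. 177. 389. 280.] zr -0.004 0.013 top [4.927e-01 2.800e-03 3.883e-01 5.600e-03 6.578e+03]
side jam 0.97 [218. 261. 249. 310.] zr -0.004 0.103 top [7.234e-01 2.537e-01 6.320e-02 1.006e-01 5.850e+02]
side tin 0.63 [257. 127. 281. 162.] zr 0.001 0.078 top [ 7.298e-01 -2.614e-01  8.080e-02  7.540e-02  3.770e+02]
side tin 0.59 [216. 262. 250. 311.] zr -0.005 0.103 top [7.234e-01 2.537e-01 6.320e-02 1.006e-01 5.850e+02]
```

```bash
python3 - <<'E'
import cv2
a=cv2.imread("pics/top0.png")[120:300,240:530]
cv2.imwrite("pics/crop0.png",cv2.resize(a,None,fx=2.7,fy=2.7,interpolation=cv2.INTER_CUBIC))
E
```

```text
(no output)
```

View pics/crop0.png

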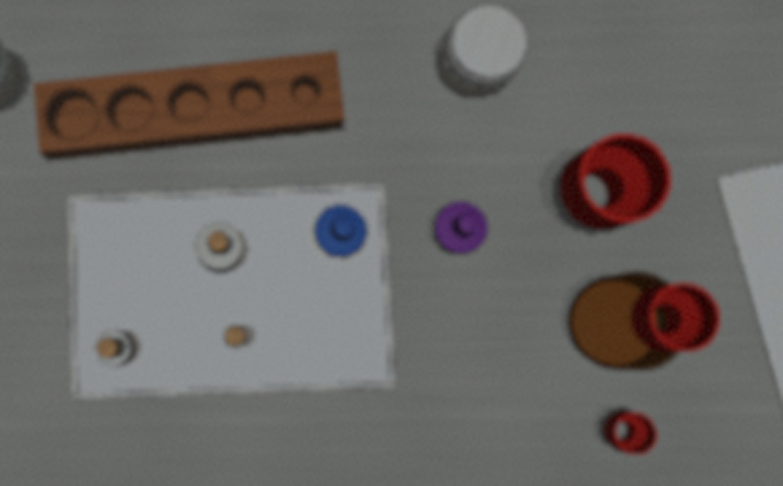

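The crop confirms the choice: the middle-sized funnel at crop (680,316) sits in the amber flask, and the stopper is the blue one at (342,230). Now I move toward the tray, turning the tool so that its x axis lies along world y and its y axis along world x.

```bash
python3 - <<'E'
from h import *
go(.35,.55,.30,0)
E
python3 -m pendant '-.43 -.12 -.17 .15 85; -.87 -.23 -.35 .30 85; -.87 -.23 -.35 .45 85; -.87 -.23 -.35 .608 85; -.87 -.23 -.35 .608 85; -.87 -.23 -.35 .608 85; -.87 -.23 -.35 .608 85; -.87 -.23 -.35 .608 85' 40
python3 -m pendant '-.3 .25 0 0 85; -.6 .5 0 0 85; -1 .75 0 0 85; -1 .75 0 0 85; -1 .75 0 0 85; -1 .75 0 0 85; -1 .75 0 0 85; -1 .75 0 0 85'
python3 -m pendant '-.3 0 -.1 0 85; -.6 0 -.2 0 85; -1 0 -.3 0 85; -1 0 -.3 0 85; -1 0 -.3 0 85; -1 0 -.3 0 85; -1 0 -.3 0 85; -1 0 -.3 0 85'
python3 - <<'E'
from h import *
go(.50,0,.36,0)
s=bot.snapshot("wrist"); cv2.imwrite("pics/w1.png",s["color"]); print(s["view"])
W=cloud(s); print(W[200,320])
E
```

```text
shift [-0.866 -0.233 -0.344] turn 0.608 cur yaw 72.9 pos [0.198  0.6453 0.2313] j7 -0.06 tilt 0.0
clock: 2.5
position: [0.3507, 0.5504, 0.3012]
tcp_rot: [2.22, 2.222, -0.0]
wrist_force: [-0.5, -0.4, -0.3]
grip_width: 0.0849
gripper_force: 0.0
clock: 3.5
position: [0.5, 0.3515, 0.3011]
tcp_rot: [-2.218, -2.224, 0.0]
wrist_force: [-0.2, -0.5, -0.3]
grip_width: 0.0853
gripper_force: 0.0
clock: 4.5
position: [0.5006, 0.1513, 0.3608]
tcp_rot: [-2.22, -2.223, 0.001]
wrist_force: [-0.4, 0.8, -0.4]
grip_width: 0.085
gripper_force: 0.0
shift [-0.756 -0.004  0.004] turn 0.001 cur yaw 0.1 pos [0.5006 0.1513 0.3608] j7 -0.24 tilt 0.05
[[ 0.99999679  0.0016117  -0.0019534  -0.50051988]
 [ 0.00211504 -0.95574778  0.29417971  0.06714139]
 [-0.00139282 -0.2941829  -0.95574813  0.54811273]
 [ 0.          0.          0.          1.        ]]
[0.49837937 0.0609805  0.00391992]
```

View pics/w1.png

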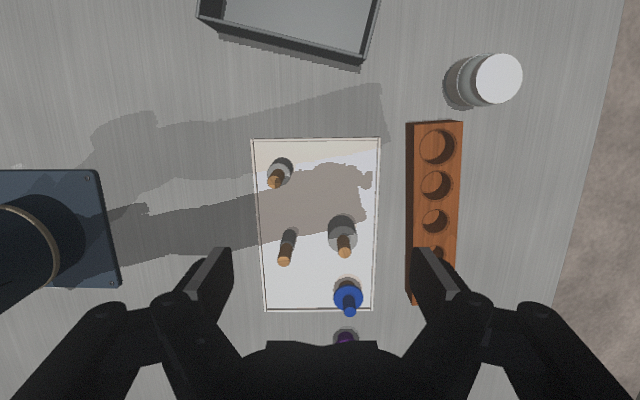

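The wrist picture shows the tampers at (278,175), (287,250) and (343,240), the stopper at (349,298), the rack holes along column 435 (the largest at the top), and the tub at the top. Next I measure the foot diameters and the rack.

```bash
cat >> h.py <<'E'
def tamper(W,c):
    """handle centre, foot centre and diameter near c"""
    q=W.reshape(-1,3); q=q[np.linalg.norm(q[:,:2]-c,axis=1)<.035]
    o=[]
    for lo,hi in ((.085,.105),(.047,.06),(.015,.05)):
        a=q[(q[:,2]>lo)&(q[:,2]<hi)]
        if len(a)<6: o.append(None); continue
        m,r=cv2.minEnclosingCircle(a[:,:2].astype(np.float32))
        d=np.linalg.norm(a[:,:2]-np.array(c),axis=1)
        o.append([np.round(m,4).tolist(),round(2*r,4),round(2*np.percentile(d,95),4),len(a)])
    return o
def rack(W):
    q=W.reshape(-1,3); q=q[(abs(q[:,2]-.05)<.004)&(q[:,0]>.6)&(q[:,0]<.76)&(abs(q[:,1]-.04)<.19)]
    (c,sz,a)=cv2.minAreaRect(q[:,:2].astype(np.float32)); return c,sz,a
E
python3 - <<'E'
from h import *
for n in ("wrist","top","side"):
    s=bot.snapshot(n); W=cloud(s); print(n,"rack",rack(W))
    for c in ([.4353,.1193],[.5345,.0135],[.4438,-.0014]): print(c,tamper(W,c))
    if n=="wrist":
        for d in bot.silhouettes(s,"tamper24"): print(d["p"],d["bbox"])
E
```

```text
wrist rack ((0.6808605790138245, 0.05513116717338562), (0.08504036068916321, 0.3477817177772522), 1.4365174770355225)
[0.4353, 0.1193] [[[0.4362, 0.1188], 0.0204, np.float64(0.0206), 186], [[0.4361, 0.1189], 0.0358, np.float64(0.0361), 251], [[0.4376, 0.1212], 0.0352, np.float64(0.0368), 106]]
[0.5345, 0.0135] [[[0.5351, 0.0124], 0.0197, np.float64(0.0191), 172], [[0.5349, 0.012], 0.0486, np.float64(0.047), 481], [[0.5349, 0.0173], 0.0466, np.float64(0.0464), 220]]
[0.4438, -0.0014] [[[0.4446, -0.0021], 0.0201, np.float64(0.0205), 176], [[0.4446, -0.0023], 0.0241, np.float64(0.0247), 73], [[0.4447, -0.002], 0.0241, np.float64(0.0246), 130]]
0.91 [329.1, 216.1, 357.3, 256.6]
0.88 [268.2, 154.1, 294.7, 188.3]
0.62 [277.3, 227.9, 296.1, 267.7]
top rack ((0.6832588911056519, 0.05555818974971771), (0.34443384408950806, 0.09876677393913269), 88.86014556884766)
[0.4353, 0.1193] [[[0.4358, 0.1196], 0.0198, np.float64(0.0194), 49], [[0.4357, 0.1196], 0.0356, np.float64(0.0349), 85], [[0.436, 0.113], 0.0327, np.float64(0.0356), 16]]
[0.5345, 0.0135] [[[0.5346, 0.0128], 0.0202, np.float64(0.020
[... 187 characters left out ...]
.4438, -0.0012], 0.0232, np.float64(0.0233), 16], None]
side rack ((0.6838690638542175, 0.039542317390441895), (0.07296963036060333, 0.31570369005203247), 4.523077964782715)
[0.4353, 0.1193] [[[0.4345, 0.1192], 0.0224, np.float64(0.0202), 81], [[0.4362, 0.1196], 0.0383, np.float64(0.0362), 115], [[0.4353, 0.1211], 0.0361, np.float64(0.0365), 141]]
[0.5345, 0.0135] [[[0.5336, 0.0121], 0.023, np.float64(0.0224), 69], [[0.5343, 0.0124], 0.052, np.float64(0.0473), 178], [[0.5333, 0.0161], 0.0468, np.float64(0.0465), 179]]
[0.4438, -0.0014] [[[0.4447, -0.0013], 0.0194, np.float64(0.0198), 66], [[0.4438, -0.0015], 0.0246, np.float64(0.0242), 41], [[0.4442, -0.0002], 0.0237, np.float64(0.023), 91]]
```

Feet measured: 36 mm at (0.436, 0.119), 48 mm at (0.535, 0.0125) and 24 mm at (0.4445, -0.002). Next, go above the funnel.

```bash
python3 -m pendant '-.3 0 0 0 85; -.6 0 0 0 85; -1 0 0 0 85; -1 0 0 0 85; -1 0 0 0 85; -1 0 0 0 85; -1 0 0 0 85; -1 0 0 0 85' | tail -0
python3 -m pendant '-.3 -.1 0 0 85; -.6 -.2 0 0 85; -1 -.25 0 0 85; -1 -.25 0 0 85; -1 -.25 0 0 85; -1 -.25 0 0 85; -1 -.25 0 0 85; -1 -.25 0 0 85' | head -2
python3 - <<'E'
from h import *
s=bot.snapshot("wrist"); W=cloud(s)
q=W.reshape(-1,3); m=(W[...,2]>.165)&(W[...,2]<.18)&(np.linalg.norm(W[...,:2]-[.45,-.39],axis=2)<.06)
print("funnel rim",circ(s,W,m,.16,.18)); print("top"); 
s=bot.snapshot("top"); W=cloud(s); m=(np.linalg.norm(W[...,:2]-[.45,-.39],axis=2)<.06)
print(circ(s,W,m,.167,.18))
go(.45,-.39,.22,0)
E
```

```text
clock: 6.75
position: [0.4509, -0.2488, 0.3613]
funnel rim [ 4.507e-01 -3.901e-01  6.100e-02  1.727e-01  6.300e+02]
top
None
shift [-0.704 -0.005  0.707] turn 0.0 cur yaw 0.0 pos [ 0.4508 -0.2492  0.3614] j7 0.62 tilt 0.01Exception ignored on flushing sys.stdout:
BrokenPipeError: [Errno 32] Broken pipe
```

```bash
python3 -m pendant '-.3 0 0 0 85; -.55 0 .1 0 85; -.704 0 .3 0 85; -.704 0 .55 0 85; -.704 0 .71 0 85; -.704 0 .71 0 85; -.704 0 .71 0 85; -.704 0 .71 0 85'
python3 -m pendant '0 0 .13 0 85; 0 0 .26 0 85; 0 0 .39 0 85; 0 0 .39 0 85; 0 0 .39 0 50; 0 0 .39 0 50; 0 0 .39 0 50; 0 0 .39 0 50' 30
```

```text
clock: 7.85
position: [0.4512, -0.3911, 0.221]
tcp_rot: [2.22, 2.219, 0.001]
wrist_force: [0.7, -0.6, 0.9]
grip_width: 0.0853
gripper_force: 0.0
clock: 8.85
position: [0.4512, -0.3914, 0.1433]
tcp_rot: [2.22, 2.219, 0.001]
wrist_force: [-0.4, 1.5, 5.5]
grip_width: 0.0608
gripper_force: 31.8
```

```bash
python3 -m pendant '0 0 -.1 0 50; 0 0 -.25 0 50; 0 0 -.4 0 50; 0 0 -.6 0 50; 0 0 -.75 0 50; 0 0 -.75 0 50; 0 0 -.75 0 50; 0 0 -.75 0 50'
python3 - <<'E'
from h import *
for n in ("side","top"):
    s=bot.snapshot(n)
    if n=="side": cv2.imwrite("pics/s2.png",s["color"][40:220,250:530].repeat(2,0).repeat(2,1))
    W=cloud(s); q=W.reshape(-1,3); q=q[(q[:,2]>.12)&(q[:,2]<.14)&(np.linalg.norm(q[:,:2]-[.45,-.39],axis=1)<.08)]
    print(n,len(q),cv2.minEnclosingCircle(q[:,:2].astype(np.float32)) if len(q)>3 else 0)
    for d in bot.silhouettes(s,"tub")[:1]:
        q=W[d["mask"]]; q=q[abs(q[:,2]-.083)<.006]; print(d["p"],cv2.minAreaRect(q[:,:2].astype(np.float32)))
E
```

```text
clock: 9.85
position: [0.4503, -0.3901, 0.2905]
tcp_rot: [-2.221, -2.22, 0.0]
wrist_force: [-0.3, 0.6, -1.0]
grip_width: 0.0609
gripper_force: 32.9
side 164 ((0.4503178894519806, -0.3893711268901825), 0.03024008870124817)
0.74 ((0.4724385738372803, 0.39706897735595703), (0.2022678107023239, 0.22103041410446167), 76.9579849243164)
top 196 ((0.4499185383319855, -0.39001068472862244), 0.027252011001110077)
0.7 ((0.47209715843200684, 0.3986276388168335), (0.20040984451770782, 0.22202067077159882), 76.8340835571289)
```

View pics/s2.png

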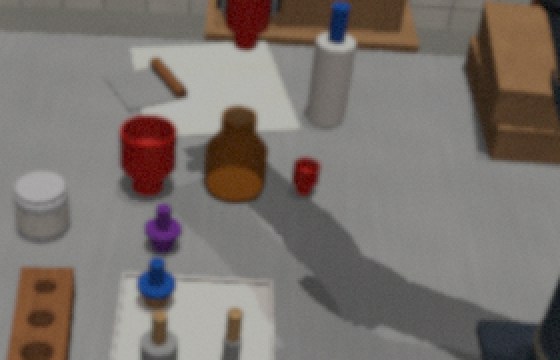

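The crop shows the flask at (237,155) standing upright with an open mouth, and the funnel hanging in the gripper at (247,20). Next, carry it to the tub.

```bash
python3 -m pendant '.2 0 0 0 50; .45 0 0 0 50; .7 .05 0 0 50; 1 .11 0 0 50; 1 .11 0 0 50; 1 .11 0 0 50; 1 .11 0 0 50; 1 .11 0 0 50'>/dev/null
python3 -m pendant '.25 0 0 0 50; .5 0 0 0 50; .75 0 0 0 50; 1 0 0 0 50; 1 0 0 0 50; 1 0 0 0 50; 1 0 0 0 50; 1 0 0 0 50'>/dev/null
python3 -m pendant '.25 0 0 0 50; .5 0 0 0 50; .75 0 0 0 50; 1 0 0 0 50; 1 0 0 0 50; 1 0 0 0 50; 1 0 0 0 50; 1 0 0 0 50'>/dev/null
python3 -m pendant '.25 0 0 0 50; .5 0 0 0 50; .75 0 0 0 50; .94 0 0 0 50; .94 0 0 0 50; .94 0 0 0 50; .94 0 0 0 50; .94 0 0 0 50'
python3 - <<'E'
from h import *
for n in ("wrist","side"):
    s=bot.snapshot(n); W=cloud(s)
    for d in bot.silhouettes(s,"tub")[:1]:
        q=W[d["mask"]]; q=q[abs(q[:,2]-.083)<.006]; print(d["p"],cv2.minAreaRect(q[:,:2].astype(np.float32)))
go(.472,.398,.07,0)
E
```

```text
clock: 14.05
position: [0.4732, 0.3965, 0.2917]
tcp_rot: [-2.223, -2.219, -0.001]
wrist_force: [0.2, 0.9, -0.8]
grip_width: 0.0608
gripper_force: 32.9
0.89 ((0.472029447555542, 0.39818093180656433), (0.19991688430309296, 0.21967115998268127), 76.63381958007812)
0.78 ((0.47227174043655396, 0.39705121517181396), (0.20334020256996155, 0.22078415751457214), 76.86235046386719)
shift [ 0.004 -0.005  1.107] turn -0.0 cur yaw -0.0 pos [0.4729 0.3972 0.2914] j7 -0.55 tilt 0.01
```

```bash
python3 -m pendant '0 0 .2 0 50; 0 0 .4 0 50; 0 0 .6 0 50; 0 0 .8 0 50; 0 0 1 0 50; 0 0 1 0 50; 0 0 1 0 50; 0 0 1 0 50'>/dev/null
python3 -m pendant '0 0 .1 0 50; 0 0 .18 0 50; 0 0 .18 0 50; 0 0 .18 0 85; 0 0 .18 0 85; 0 0 .18 0 85; 0 0 .18 0 85; 0 0 .18 0 85'
python3 -m pendant '0 0 -.1 0 85; 0 0 -.3 0 85; 0 0 -.5 0 85; 0 0 -.75 0 85; 0 0 -1 0 85; 0 0 -1 0 85; 0 0 -1 0 85; 0 0 -1 0 85'
python3 - <<'E'
from h import *
s=bot.snapshot("side"); W=cloud(s)
for d in bot.silhouettes(s,"funnel"): 
    q=W[d["mask"]]; print(d["p"],d["bbox"],np.nanmedian(q,0).round(3))
E
```

```text
clock: 16.25
position: [0.4728, 0.3974, 0.0554]
tcp_rot: [-2.222, -2.221, -0.0]
wrist_force: [-0.4, 0.5, -0.2]
grip_width: 0.0849
gripper_force: 0.0
clock: 17.25
position: [0.4722, 0.3971, 0.2539]
tcp_rot: [-2.222, -2.221, 0.004]
wrist_force: [0.6, -0.9, 0.2]
grip_width: 0.0849
gripper_force: 0.0
0.96 [329.4, 333.4, 360.0, 375.8] [0.472 0.387 0.053]
0.56 [311.4, 121.3, 326.6, 137.8] [ 0.593 -0.351  0.02 ]
0.4 [249.8, 174.4, 288.2, 281.1] [0.681 0.076 0.048]
```

```bash
python3 -m pendant '-.25 0 0 0 60; -.5 0 0 0 60; -.75 .1 -.1 0 60; -1 .2 -.2 0 60; -1 .38 -.3 0 60; -1 .38 -.3 0 60; -1 .38 -.3 0 60; -1 .38 -.3 0 60'>/dev/null
python3 -m pendant '-.25 0 0 0 60; -.5 0 0 0 60; -.75 0 0 0 60; -1 0 0 0 60; -1 0 0 0 60; -1 0 0 0 60; -1 0 0 0 60; -1 0 0 0 60'>/dev/null
python3 - <<'E'
from h import *
s=bot.snapshot("wrist"); W=cloud(s); cv2.imwrite("pics/w3.png",s["color"])
m=np.linalg.norm(W[...,:2]-[.5485,-.11],axis=2)<.03
print("knob",circ(s,W,m,.065,.085),"flange",circ(s,W,m,.035,.05))
q=W.reshape(-1,3); q=q[(abs(q[:,2]-.05)<.004)&(q[:,0]>.6)&(q[:,0]<.75)&(abs(q[:,1]-.04)<.19)]
print(cv2.minAreaRect(q[:,:2].astype(np.float32)))
go(.5485,-.11,.13,0)
E
```

```text
knob [ 5.489e-01 -1.109e-01  2.200e-02  7.620e-02  2.120e+02] flange [ 5.487e-01 -1.109e-01  5.440e-02  4.060e-02  7.030e+02]
((0.683612585067749, 0.037387728691101074), (0.07392347604036331, 0.3105907142162323), 4.519792556762695)
shift [-0.542 -0.001  0.926] turn 0.001 cur yaw 0.1 pos [ 0.5487 -0.0016  0.3152] j7 0.14 tilt 0.02
```

View pics/w3.png

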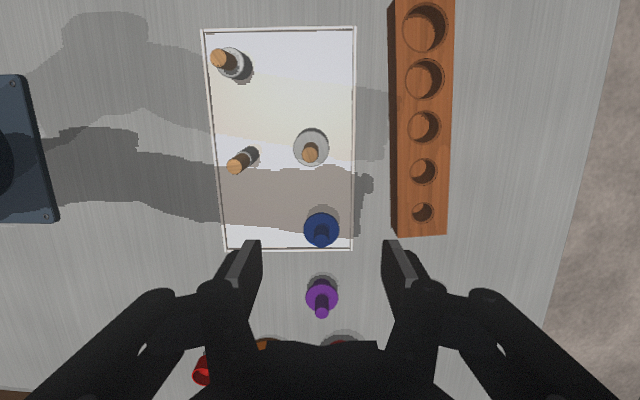

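The wrist picture shows the blue stopper at (321,232) between the finger lines, the purple one farther down at (321,297), and the rack holes along column 424. Next, grasp the stopper.

```bash
python3 -m pendant '-.25 0 .1 0 60; -.547 0 .3 0 60; -.547 0 .6 0 60; -.547 0 .925 0 60; -.547 0 .925 0 60; -.547 0 .925 0 60; -.547 0 .925 0 60; -.547 0 .925 0 60'
python3 -m pendant '0 0 .15 0 60; 0 0 .3 0 60; 0 0 .42 0 60; 0 0 .42 0 60; 0 0 .42 0 10; 0 0 .42 0 10; 0 0 .42 0 10; 0 0 .42 0 10' 50
python3 -m pendant '0 0 -.1 0 10; 0 0 -.3 0 10; 0 0 -.5 0 10; 0 0 -.75 0 10; 0 0 -1 0 10; 0 0 -1 0 10; 0 0 -1 0 10; 0 0 -1 0 10'
python3 - <<'E'
from h import *
for n in ("side","top","wrist"):
    s=bot.snapshot(n); W=cloud(s)
    q=W.reshape(-1,3); q=q[(q[:,2]>.122)&(q[:,2]<.14)&(np.linalg.norm(q[:,:2]-[.45,-.39],axis=1)<.08)]
    print(n,len(q),cv2.minEnclosingCircle(q[:,:2].astype(np.float32)) if len(q)>3 else 0)
go(.45,-.39,.25,0)
E
```

```text
clock: 20.4
position: [0.5497, -0.112, 0.1321]
tcp_rot: [2.22, 2.22, 0.003]
wrist_force: [0.2, -0.5, -0.7]
grip_width: 0.06
gripper_force: 0.0
clock: 21.4
position: [0.5494, -0.1122, 0.0475]
tcp_rot: [2.221, 2.22, 0.002]
wrist_force: [-1.6, 0.6, 7.7]
grip_width: 0.0208
gripper_force: 48.6
clock: 22.4
position: [0.5479, -0.1117, 0.2451]
tcp_rot: [-2.22, -2.22, 0.002]
wrist_force: [1.0, -0.2, -0.9]
grip_width: 0.0208
gripper_force: 49.1
side 143 ((0.45146727561950684, -0.39019903540611267), 0.030676040798425674)
top 177 ((0.44989851117134094, -0.3907019793987274), 0.02760578878223896)
wrist 0 0
shift [-1.391 -0.491 -0.022] turn -0.0 cur yaw -0.0 pos [ 0.5483 -0.1119  0.2454] j7 0.4 tilt 0.1
```

```bash
python3 -m pendant '-.25 -.1 0 0 10; -.5 -.25 0 0 10; -.7 -.49 0 0 10; -.7 -.49 0 0 10; -.7 -.49 0 0 10; -.7 -.49 0 0 10; -.7 -.49 0 0 10; -.7 -.49 0 0 10'>/dev/null
python3 - <<'E'
from h import *
s=bot.snapshot("wrist"); W=cloud(s); cv2.imwrite("pics/w4.png",s["color"])
m=np.linalg.norm(W[...,:2]-[.45,-.39],axis=2)<.05
print("mouth",circ(s,W,m,.12,.14))
q=W.reshape(-1,3); q=q[(q[:,2]>.15)&(q[:,2]<.24)]; print(len(q)); 
m=np.linalg.norm(W[...,:2]-bot.get_state()["position"][:2],axis=2)<.04
print("stopper held flange", [circ(s,W,m,z,z+.008) for z in (.196,.204,.212,.22,.228,.236)])
go(.45,-.39,.25,0)
E
```

```text
mouth [ 4.513e-01 -3.904e-01  5.660e-02  1.292e-01  9.280e+02]
2831
stopper held flange [None, None, None, None, array([ 4.500e-01, -2.411e-01,  5.040e-02,  2.349e-01,  1.170e+02]), array([ 4.512e-01, -2.497e-01,  5.370e-02,  2.393e-01,  3.173e+03])]
shift [-0.692 -0.005 -0.019] turn 0.0 cur yaw 0.0 pos [ 0.4509 -0.2516  0.2462] j7 0.69 tilt 0.01
```

View pics/w4.png

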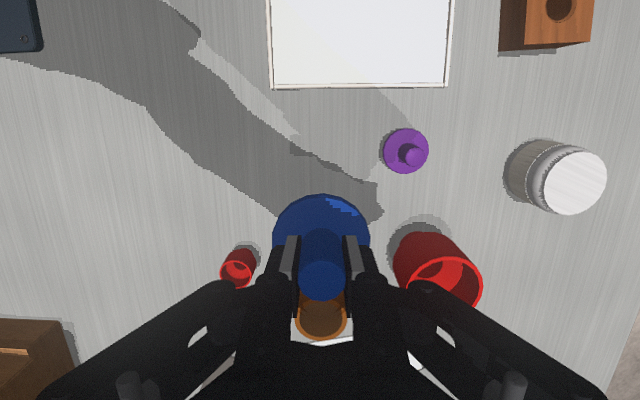

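The wrist picture shows the stopper held upright at (321,225) and the flask mouth behind it at (322,318). Next, go over the flask and lower in stages.

```bash
python3 -m pendant '-.25 0 0 0 10; -.5 0 0 0 10; -.7 0 0 0 10; -.7 0 .1 0 10; -.7 0 .2 0 10; -.7 0 .3 0 10; -.7 0 .3 0 10; -.7 0 .3 0 10'|head -3
python3 - <<'E'
from h import *
for n in ("side","top"):
    s=bot.snapshot(n); W=cloud(s)
    q=W.reshape(-1,3); q=q[(q[:,2]>.11)&(q[:,2]<.132)&(np.linalg.norm(q[:,:2]-[.45,-.39],axis=1)<.08)]
    print(n,len(q),cv2.minEnclosingCircle(q[:,:2].astype(np.float32)) if len(q)>3 else 0)
go(.451,-.391,.1445,0)
E
```

```text
clock: 24.6
position: [0.4508, -0.3923, 0.187]
tcp_rot: [2.221, 2.221, -0.0]
side 197 ((0.4507268965244293, -0.38901031017303467), 0.029531588777899742)
top 138 ((0.44919413328170776, -0.3884735107421875), 0.02671228162944317)
shift [0.007 0.    0.214] turn -0.0 cur yaw -0.0 pos [ 0.4509 -0.3923  0.1873] j7 0.97 tilt 0.09
```

```bash
python3 -m pendant '.007 0 .04 0 10; .007 0 .08 0 10; .007 0 .12 0 10; .007 0 .15 0 10; .007 0 .18 0 10; .007 0 .2 0 10; .007 0 .215 0 10; .007 0 .215 0 10'
python3 -m pendant '0 0 .01 0 10; 0 0 .02 0 10; 0 0 .02 0 10; 0 0 .02 0 10; 0 0 .02 0 10; 0 0 .02 0 10; 0 0 .02 0 10; 0 0 .02 0 10'
```

```text
clock: 25.7
position: [0.4506, -0.3908, 0.1446]
tcp_rot: [2.221, 2.22, 0.001]
wrist_force: [-3.5, 3.7, 13.1]
grip_width: 0.0203
gripper_force: 50.3
clock: 26.7
position: [0.4506, -0.3918, 0.1435]
tcp_rot: [2.22, 2.217, 0.003]
wrist_force: [-8.2, 8.8, 40.6]
grip_width: 0.0205
gripper_force: 55.0
```

```bash
python3 -m pendant '0 0 -.01 0 10; 0 0 -.01 0 10; 0 0 -.01 0 60; 0 0 -.01 0 60; 0 0 -.01 0 60; 0 0 -.01 0 60; 0 0 -.2 0 60; 0 0 -.4 0 60'
python3 -m pendant '.3 0 -.2 0 60; .6 0 -.3 0 60; .8 0 -.4 0 60; 1 0 -.4 0 60; 1 0 -.4 0 60; 1 0 -.4 0 60; 1 0 -.4 0 60; 1 0 -.4 0 60'
python3 - <<'E'
from h import *
s=bot.snapshot("wrist"); W=cloud(s); cv2.imwrite("pics/w5.png",s["color"])
m=np.linalg.norm(W[...,:2]-[.45,-.39],axis=2)<.06
print("knob",circ(s,W,m,.165,.185),"flange",circ(s,W,m,.132,.142), W[m][:,2].max())
s=bot.snapshot("side"); W=cloud(s)
m=np.linalg.norm(W[...,:2]-[.45,-.39],axis=2)<.06
print("knob",circ(s,W,m,.165,.185),"flange",circ(s,W,m,.132,.142), W[m][:,2].max())
go(.4445,-.002,.25,0)
E
```

```text
clock: 27.7
position: [0.4502, -0.3904, 0.2197]
tcp_rot: [-2.221, -2.22, 0.001]
wrist_force: [1.2, -0.1, -0.5]
grip_width: 0.0599
gripper_force: 0.0
clock: 28.7
position: [0.4504, -0.1916, 0.2991]
tcp_rot: [-2.224, -2.219, 0.001]
wrist_force: [-0.8, 0.5, -0.2]
grip_width: 0.06
gripper_force: 0.0
knob [ 4.500e-01 -3.786e-01  2.500e-03  1.660e-01  4.000e+00] flange [ 4.509e-01 -3.886e-01  5.340e-02  1.376e-01  8.820e+02] 0.1667555825079247
knob [ 4.499e-01 -3.876e-01  2.440e-02  1.731e-01  4.000e+01] flange [ 4.504e-01 -3.891e-01  5.770e-02  1.392e-01  1.250e+02] 0.1774844106600088
shift [ 0.946 -0.031  0.246] turn -0.001 cur yaw -0.1 pos [ 0.4504 -0.1912  0.2992] j7 0.52 tilt 0.02
```

View pics/w5.png

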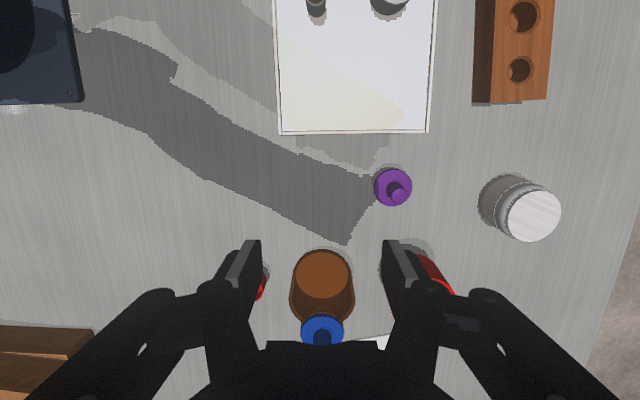

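The wrist picture shows the stopper seated level in the flask at (322,330), with its flange at the rim height and centred. Next, move to tamper24 and measure the rack from there.

```bash
cat >> h.py <<'E'
from scipy.optimize import minimize
def rackfit(s,g=(.6838,.0395,.0789)):
    """rack centre and yaw from the top face: points of the plane z=.05 that are on wood against the known outline and holes"""
    W=cloud(s); V=s["view"]; C=-V[:3,:3].T@V[:3,3]; d=W-C; P=C+d*((.05-C[2])/d[...,2:])
    ok=(abs(P[...,0]-.684)<.06)&(abs(P[...,1]-.04)<.19)&np.isfinite(W[...,2])
    p=P[ok][:,:2]; lab=abs(W[ok][:,2]-.05)<.006
    def cost(a):
        c,sn=np.cos(a[2]),np.sin(a[2]); q=p-a[:2]; X=q[:,0]*c+q[:,1]*sn; Y=-q[:,0]*sn+q[:,1]*c
        sd=np.minimum(.036-abs(X),.156-abs(Y))
        for i in range(5): sd=np.minimum(sd,np.hypot(X,Y-(i-2)*.06)-(.014+.003*i+.001))
        return np.mean(abs(1/(1+np.exp(-np.clip(sd/.001,-50,50)))-lab))
    r=min((minimize(cost,np.array(g)+e,method="Nelder-Mead",options=dict(initial_simplex=np.array(g)+e+np.array([[0,0,0],[.004,0,0],[0,.004,0],[0,0,.03]]),xatol=1e-5,fatol=1e-7)) for e in ([0,0,0],[.002,-.002,0],[-.002,.002,.01])),key=lambda r:r.fun)
    c,sn=np.cos(r.x[2]),np.sin(r.x[2])
    return r.x.round(4),round(r.fun,4),[(round(r.x[0]-sn*(i-2)*.06,4),round(r.x[1]+c*(i-2)*.06,4)) for i in (0,2,4)]
E
python3 -m pendant '.25 0 0 0 50; .5 -.03 0 0 50; .75 -.03 0 0 50; .945 -.03 0 0 50; .945 -.03 0 0 50; .945 -.03 0 0 50; .945 -.03 0 0 50; .945 -.03 0 0 50'
python3 - <<'E'
from h import *
for n in ("wrist","side","top"):
    s=bot.snapshot(n); print(n,rackfit(s)); W=cloud(s)
    if n!="wrist": print(tamper(W,[.4445,-.002]))
go(.4445,-.002,.061,0)
E
```

```text
clock: 29.8
position: [0.4447, -0.0025, 0.2993]
tcp_rot: [2.224, 2.219, -0.0]
wrist_force: [0.4, -0.1, -0.4]
grip_width: 0.0498
gripper_force: 0.0
wrist (array([0.6815, 0.0395, 0.0799]), np.float64(0.0697), [(np.float64(0.6911), np.float64(-0.0801)), (np.float64(0.6815), np.float64(0.0395)), (np.float64(0.6719), np.float64(0.1591))])
side (array([0.6831, 0.0415, 0.0796]), np.float64(0.0653), [(np.float64(0.6927), np.float64(-0.0781)), (np.float64(0.6831), np.float64(0.0415)), (np.float64(0.6736), np.float64(0.1611))])
[[[0.4431, -0.0017], 0.0216, np.float64(0.0216), 67], [[0.4434, -0.0012], 0.0249, np.float64(0.0254), 44], [[0.4439, -0.0002], 0.0233, np.float64(0.0246), 86]]
top (array([0.683 , 0.0401, 0.0772]), np.float64(0.0571), [(np.float64(0.6922), np.float64(-0.0795)), (np.float64(0.683), np.float64(0.0401)), (np.float64(0.6737), np.float64(0.1598))])
[None, None, None]
shift [ 0.000e+00 -1.000e-03  1.191e+00] turn -0.001 cur yaw -0.1 pos [ 0.4447 -0.002   0.2993] j7 0.04 tilt 0.0
```

```bash
python3 -m pendant '0 0 .2 0 50; 0 0 .4 0 50; 0 0 .6 0 50; 0 0 .8 0 50; 0 0 .9 0 50; 0 0 .9 0 50; 0 0 .9 0 50; 0 0 .9 0 50'|head -2
python3 -m pendant '0 0 .1 0 50; 0 0 .2 0 50; 0 0 .29 0 50; 0 0 .29 0 50; 0 0 .29 0 8; 0 0 .29 0 8; 0 0 .29 0 8; 0 0 .29 0 8' 60
python3 -m pendant '0 0 -.1 0 8; 0 0 -.3 0 8; 0 0 -.5 0 8; 0 0 -.6 0 8; 0 0 -.6 0 8; 0 0 -.6 0 8; 0 0 -.6 0 8; 0 0 -.6 0 8'
python3 - <<'E'
from h import *
s=bot.snapshot("wrist"); print(rackfit(s)); cv2.imwrite("pics/w6.png",s["color"])
go(.692,-.079,.18,0)
E
```

```text
clock: 30.95
position: [0.4453, -0.0015, 0.1203]
clock: 31.95
position: [0.4453, -0.0015, 0.0622]
tcp_rot: [2.221, 2.22, 0.002]
wrist_force: [-1.1, -0.5, 6.2]
grip_width: 0.0187
gripper_force: 58.2
clock: 32.95
position: [0.4443, -0.0017, 0.1807]
tcp_rot: [-2.222, -2.22, 0.002]
wrist_force: [1.1, -0.5, -0.7]
grip_width: 0.0189
gripper_force: 58.6
(array([0.6807, 0.04  , 0.0806]), np.float64(0.0817), [(np.float64(0.6904), np.float64(-0.0796)), (np.float64(0.6807), np.float64(0.04)), (np.float64(0.671), np.float64(0.1597))])
shift [-0.386  1.238  0.003] turn -0.0 cur yaw -0.0 pos [ 0.4444 -0.0017  0.1808] j7 0.18 tilt 0.07
```

View pics/w6.png

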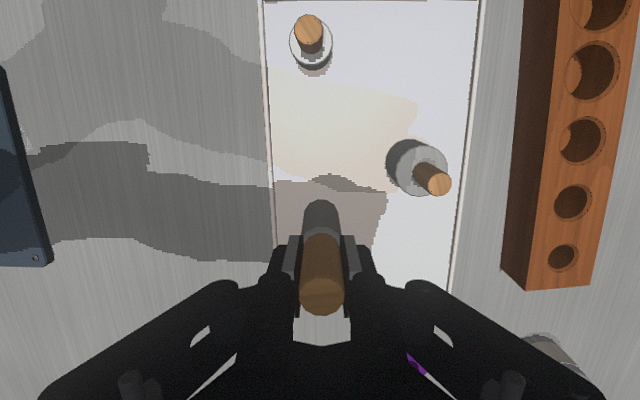

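The tamper is held upright at (321,260), and the rack holes run from (562,257) upward. Next, go to the -y side of hole 0 for a clear view.

```bash
python3 -m pendant '-.2 .25 0 0 8; -.4 .5 0 0 8; -.64 .75 0 0 8; -.64 1 0 0 8; -.64 1 0 0 8; -.64 1 0 0 8; -.64 1 0 0 8; -.64 1 0 0 8'|head -2
python3 -m pendant '0 .1 0 0 8; 0 .24 0 0 8; 0 .24 0 0 8; 0 .24 0 0 8; 0 .24 0 0 8; 0 .24 0 0 8; 0 .24 0 0 8; 0 .24 0 0 8'|head -2
python3 - <<'E'
from h import *
s=bot.snapshot("wrist"); print(rackfit(s)); s=bot.snapshot("wrist");print(rackfit(s)); cv2.imwrite("pics/w7.png",s["color"])
r=rackfit(s)[0]; 
W=cloud(s); t=[W[...,0]-.69,W[...,1]+.13]
st=bot.get_state()["position"]
m=np.linalg.norm(W[...,:2]-st[:2],axis=2)<.03
print("held",[circ(s,W,m,z,z+.02) for z in (.125,.145,.165)])
go(.692,-.079,.18,0)
E
```

```text
clock: 34.0
position: [0.6441, -0.1294, 0.1817]
clock: 35.0
position: [0.6926, -0.1297, 0.1814]
(array([0.6834, 0.0393, 0.0828]), np.float64(0.0458), [(np.float64(0.6934), np.float64(-0.0803)), (np.float64(0.6834), np.float64(0.0393)), (np.float64(0.6735), np.float64(0.1589))])
(array([0.6834, 0.0393, 0.0827]), np.float64(0.0458), [(np.float64(0.6934), np.float64(-0.0803)), (np.float64(0.6834), np.float64(0.0393)), (np.float64(0.6735), np.float64(0.1589))])
held [array([ 6.928e-01, -1.281e-01,  2.340e-02,  1.361e-01,  3.250e+02]), array([ 6.929e-01, -1.277e-01,  2.320e-02,  1.558e-01,  4.470e+02]), array([ 6.942e-01, -1.197e-01,  2.950e-02,  1.738e-01,  7.350e+02])]
shift [ 0.253 -0.003  0.006] turn -0.0 cur yaw -0.0 pos [ 0.6926 -0.1297  0.1813] j7 0.39 tilt 0.01
```

View pics/w7.png

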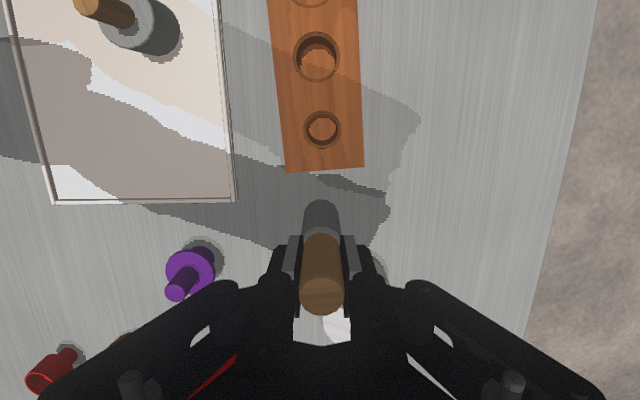

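```bash
cat >> h.py <<'E'
def hole(s,c,r,win=20):
    """hole centre on z=.05 from the dark/wood edge: rim chosen by best gradient of brightness along circles in the rectified patch"""
    k=.0005; n=120; g=np.stack(np.meshgrid(np.arange(-n,n),np.arange(-n,n)),-1)*k
    P=np.concatenate([g+np.array(c),np.full(g.shape[:2]+(1,),.05)],-1)
    uv=proj(s,P.reshape(-1,3)).reshape(2*n,2*n,2).astype(np.float32)
    I=cv2.remap(s["color"],uv[...,0],uv[...,1],cv2.INTER_LINEAR)
    return I
E
python3 - <<'E'
from h import *
s=bot.snapshot("wrist")
print(proj(s,[[.6934,-.0803,.05],[.6928,-.0793,.05]]))
I=hole(s,(.6934,-.0803),.014); I=cv2.resize(I[::-1],None,fx=2.4,fy=2.4)
for R_ in (14,17): cv2.circle(I,(288,288),int(R_/.5*2.4),(0,255,0),1)
cv2.imwrite("pics/hole0.png",I)
E
```

```text
[[321.82648036 129.81005872]
 [321.14400097 128.65682791]]
```

View pics/hole0.png

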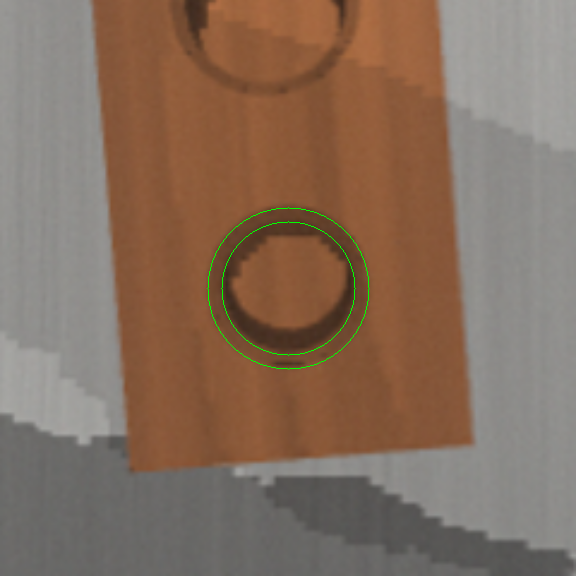

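The rectified patch shows hole 0 at (288,288) sitting on the predicted circle to within 0.5 mm. Next, insert tamper24.

```bash
python3 -m pendant '.1 .003 0 0 8; .246 .003 0 0 8; .246 .003 0 0 8; .246 .003 .1 0 8; .246 .003 .2 0 8; .246 .003 .32 0 8; .246 .003 .32 0 8; .246 .003 .32 0 8'
python3 -m pendant '0 0 .03 0 8; 0 0 .06 0 8; 0 0 .09 0 8; 0 0 .12 0 8; 0 0 .15 0 8; 0 0 .18 0 8; 0 0 .21 0 8; 0 0 .23 0 8'
```

```text
clock: 36.15
position: [0.6937, -0.0804, 0.1182]
tcp_rot: [2.221, 2.22, 0.001]
wrist_force: [0.5, -0.2, -1.2]
grip_width: 0.0186
gripper_force: 58.9
clock: 37.15
position: [0.6931, -0.0805, 0.0708]
tcp_rot: [-2.222, -2.221, 0.0]
wrist_force: [-0.2, -0.6, 0.5]
grip_width: 0.0184
gripper_force: 58.9
```

Almost no force so far. A little more down, then release and rise.

```bash
python3 -m pendant '0 0 .01 0 8; 0 0 .015 0 8; 0 0 .015 0 8; 0 0 .015 0 50; 0 0 .015 0 50; 0 0 .015 0 50; 0 0 .015 0 50; 0 0 .015 0 50'
python3 -m pendant '0 0 -.1 0 50; 0 0 -.3 0 50; 0 0 -.5 0 50; 0 0 -.75 0 50; 0 0 -.9 0 50; 0 0 -.9 0 50; 0 0 -.9 0 50; 0 0 -.9 0 50'|head -2
python3 - <<'E'
from h import *
s=bot.snapshot("side"); W=cloud(s); m=np.linalg.norm(W[...,:2]-[.6932,-.08],axis=2)<.025
print("tamper24 top",circ(s,W,m,.085,.13))
for c in ([.436,.119],[.535,.0125]): print(tamper(W,c))
go(.5347,.0125,.25,0)
E
```

```text
clock: 38.15
position: [0.6933, -0.0805, 0.0683]
tcp_rot: [2.222, 2.221, 0.0]
wrist_force: [0.2, -0.3, -1.1]
grip_width: 0.0497
gripper_force: 0.0
clock: 39.15
position: [0.6927, -0.0802, 0.2474]
tamper24 top [ 6.928e-01 -8.190e-02  2.610e-02  1.013e-01  7.200e+01]
[[[0.4355, 0.1187], 0.0223, np.float64(0.0212), 82], [[0.4371, 0.1197], 0.0389, np.float64(0.037), 122], [[0.4358, 0.1216], 0.0371, np.float64(0.0373), 147]]
[[[0.5347, 0.0115], 0.0224, np.float64(0.0212), 71], [[0.5336, 0.0117], 0.0523, np.float64(0.0485), 189], [[0.5331, 0.0175], 0.0472, np.float64(0.0485), 175]]
shift [ 0.464 -0.791 -0.012] turn -0.0 cur yaw -0.0 pos [ 0.6928 -0.0803  0.2474] j7 0.3 tilt 0.1
```

```bash
python3 -m pendant '.25 -.25 0 0 50; .463 -.5 0 0 50; .463 -.789 0 0 50; .463 -.789 0 0 50; .463 -.789 0 0 50; .463 -.789 0 0 50; .463 -.789 0 0 50; .463 -.789 0 0 50'|head -2
python3 -m pendant '0 0 .2 0 50; 0 0 .4 0 50; 0 0 .6 0 50; 0 0 .75 0 50; 0 0 .85 0 50; 0 0 .925 0 50; 0 0 .925 0 50; 0 0 .925 0 50' 80|head -2
python3 -m pendant '0 0 0 0 8; 0 0 0 0 8; 0 0 0 0 8; 0 0 0 0 8; 0 0 -.1 0 8; 0 0 -.3 0 8; 0 0 -.5 0 8; 0 0 -.6 0 8'
python3 - <<'E'
from h import *
go(.673,.10,.18,0)
E
```

```text
clock: 40.2
position: [0.536, 0.0119, 0.248]
clock: 41.2
position: [0.536, 0.0121, 0.0639]
clock: 42.2
position: [0.5359, 0.0121, 0.1852]
tcp_rot: [2.221, 2.22, 0.002]
wrist_force: [-0.0, 0.9, -2.9]
grip_width: 0.0181
gripper_force: 78.5
shift [0.44  0.685 0.028] turn -0.0 cur yaw -0.0 pos [0.5359 0.0121 0.1852] j7 0.2 tilt 0.11
```

```bash
python3 -m pendant '.2 .2 0 0 8; .4 .45 0 0 8; .46 .69 0 0 8; .46 .69 0 0 8; .46 .69 0 0 8; .46 .69 0 0 8; .46 .69 0 0 8; .46 .69 0 0 8'
python3 - <<'E'
from h import *
s=bot.snapshot("wrist"); print(rackfit(s,(.6834,.0393,.0815)))
st=bot.get_state()["position"]; W=cloud(s)
m=np.linalg.norm(W[...,:2]-st[:2],axis=2)<.035
print("held",[circ(s,W,m,z,z+.015) for z in (.13,.145,.16)])
I=hole(s,(.6734,.159),.026); I=cv2.resize(I[::-1],None,fx=2.4,fy=2.4)
for R_ in (26,29): cv2.circle(I,(288,288),int(R_/.5*2.4),(0,255,0),1)
cv2.imwrite("pics/hole4.png",I); go(.6734,.159,.12,0)
E
```

```text
clock: 43.2
position: [0.6733, 0.1041, 0.1837]
tcp_rot: [-2.222, -2.221, -0.001]
wrist_force: [0.3, -0.5, -2.5]
grip_width: 0.018
gripper_force: 79.1
(array([0.6839, 0.039 , 0.0791]), np.float64(0.2027), [(np.float64(0.6933), np.float64(-0.0807)), (np.float64(0.6839), np.float64(0.039)), (np.float64(0.6744), np.float64(0.1586))])
held [array([6.733e-01, 1.102e-01, 4.600e-02, 1.380e-01, 3.800e+02]), array([6.734e-01, 1.101e-01, 4.610e-02, 1.533e-01, 4.780e+02]), array([6.736e-01, 1.049e-01, 4.780e-02, 1.740e-01, 2.409e+03])]
shift [0.274 0.    0.318] turn -0.0 cur yaw -0.0 pos [0.6733 0.1041 0.1836] j7 0.07 tilt 0.02
```

View pics/hole4.png

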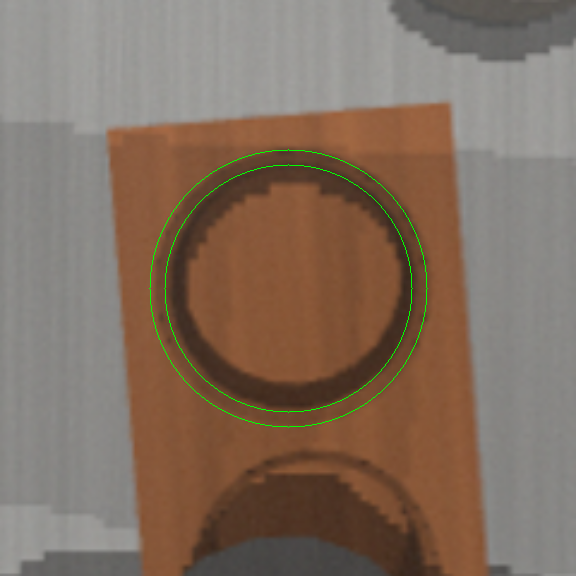

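The patch shows hole 4 centred at about (289,287), within 0.5 mm of the prediction. Next, insert tamper48.

```bash
python3 -m pendant '.1 .002 0 0 8; .273 .002 0 0 8; .273 .002 0 0 8; .273 .002 .1 0 8; .273 .002 .2 0 8; .273 .002 .3 0 8; .273 .002 .3 0 8; .273 .002 .3 0 8'
python3 -m pendant '0 0 .03 0 8; 0 0 .06 0 8; 0 0 .09 0 8; 0 0 .12 0 8; 0 0 .15 0 8; 0 0 .18 0 8; 0 0 .21 0 8; 0 0 .23 0 8'
```

```text
clock: 44.25
position: [0.6744, 0.1591, 0.1241]
tcp_rot: [2.221, 2.221, 0.001]
wrist_force: [0.3, -0.4, -2.1]
grip_width: 0.0182
gripper_force: 79.3
clock: 45.25
position: [0.6738, 0.1587, 0.0768]
tcp_rot: [-2.222, -2.221, 0.0]
wrist_force: [0.9, -0.4, -1.7]
grip_width: 0.0179
gripper_force: 79.3
```

```bash
python3 -m pendant '0 0 .02 0 8; 0 0 .036 0 8; 0 0 .036 0 8; 0 0 .036 0 50; 0 0 .036 0 50; 0 0 .036 0 50; 0 0 .036 0 50; 0 0 .036 0 50'
python3 -m pendant '0 0 -.1 0 50; 0 0 -.3 0 50; 0 0 -.5 0 50; 0 0 -.75 0 50; 0 0 -.9 0 50; 0 0 -.9 0 50; 0 0 -.9 0 50; 0 0 -.9 0 50'|head -2
python3 - <<'E'
from h import *
s=bot.snapshot("side"); W=cloud(s)
for c in ([.6932,-.08],[.6736,.159]):
    m=np.linalg.norm(W[...,:2]-c,axis=2)<.025; print("top",circ(s,W,m,.095,.13))
print(tamper(W,[.436,.119]))
go(.436,.119,.25,0)
E
```

```text
clock: 46.25
position: [0.6739, 0.1587, 0.0701]
tcp_rot: [2.222, 2.221, -0.0]
wrist_force: [0.0, -1.2, 0.9]
grip_width: 0.0499
gripper_force: 0.0
clock: 47.25
position: [0.6734, 0.1588, 0.2492]
top [ 0.6875 -0.0853  0.0083  0.1057  5.    ]
top [6.734e-01 1.578e-01 2.190e-02 1.035e-01 7.000e+01]
[[[0.4365, 0.1192], 0.0221, np.float64(0.0211), 81], [[0.4353, 0.1189], 0.038, np.float64(0.0365), 115], [[0.4355, 0.1221], 0.0359, np.float64(0.0374), 147]]
shift [-0.199 -1.187 -0.002] turn -0.0 cur yaw -0.0 pos [0.6734 0.1587 0.2491] j7 -0.03 tilt 0.1
```

```bash
python3 -m pendant '-.1 -.25 0 0 50; -.2 -.5 0 0 50; -.2 -.75 0 0 50; -.2 -1 0 0 50; -.2 -1 0 0 50; -.2 -1 0 0 50; -.2 -1 0 0 50; -.2 -1 0 0 50'|head -2
python3 -m pendant '0 -.1 0 0 50; 0 -.19 .1 0 50; 0 -.19 .3 0 50; 0 -.19 .5 0 50; 0 -.19 .7 0 50; 0 -.19 .85 0 50; 0 -.19 .93 0 50; 0 -.19 .93 0 50' 70|head -2
python3 -m pendant '0 0 0 0 8; 0 0 0 0 8; 0 0 0 0 8; 0 0 0 0 8; 0 0 -.1 0 8; 0 0 -.3 0 8; 0 0 -.5 0 8; 0 0 -.65 0 8'
python3 - <<'E'
from h import *
go(.683,-.012,.19,0)
E
```

```text
clock: 48.3
position: [0.4746, 0.1186, 0.2498]
clock: 49.3
position: [0.4357, 0.1183, 0.063]
clock: 50.3
position: [0.4359, 0.1189, 0.1958]
tcp_rot: [2.222, 2.221, 0.002]
wrist_force: [-0.1, 0.8, -1.7]
grip_width: 0.0185
gripper_force: 68.4
shift [-0.654  1.236  0.03 ] turn -0.0 cur yaw -0.0 pos [0.4359 0.1189 0.1958] j7 -0.08 tilt 0.06
```

```bash
python3 -m pendant '-.2 .25 0 0 8; -.4 .5 0 0 8; -.65 .75 0 0 8; -.65 1 0 0 8; -.65 1 0 0 8; -.65 1 0 0 8; -.65 1 0 0 8; -.65 1 0 0 8'|head -2
python3 -m pendant '0 .1 0 0 8; 0 .238 0 0 8; 0 .238 0 0 8; 0 .238 0 0 8; 0 .238 0 0 8; 0 .238 0 0 8; 0 .238 0 0 8; 0 .238 0 0 8'|head -2
python3 - <<'E'
from h import *
s=bot.snapshot("wrist")
st=bot.get_state()["position"]; W=cloud(s)
m=np.linalg.norm(W[...,:2]-st[:2],axis=2)<.03
print("held",[circ(s,W,m,z,z+.015) for z in (.145,.16,.175)])
I=hole(s,(.6834,.0393),.02); I=cv2.resize(I[::-1],None,fx=2.4,fy=2.4)
for R_ in (20,23): cv2.circle(I,(288,288),int(R_/.5*2.4),(0,255,0),1)
cv2.imwrite("pics/hole2.png",I); go(.6834,.0393,.12,0)
E
```

```text
clock: 51.3
position: [0.6352, -0.0107, 0.1945]
clock: 52.3
position: [0.6834, -0.0113, 0.1941]
held [array([ 6.838e-01, -5.800e-03,  3.410e-02,  1.531e-01,  3.400e+02]), array([ 6.839e-01, -5.800e-03,  3.420e-02,  1.681e-01,  4.460e+02]), array([ 6.839e-01, -6.200e-03,  3.450e-02,  1.837e-01,  1.307e+03])]
shift [ 0.253 -0.     0.371] turn -0.0 cur yaw -0.0 pos [ 0.6834 -0.0113  0.1941] j7 0.25 tilt 0.0
```

View pics/hole2.png

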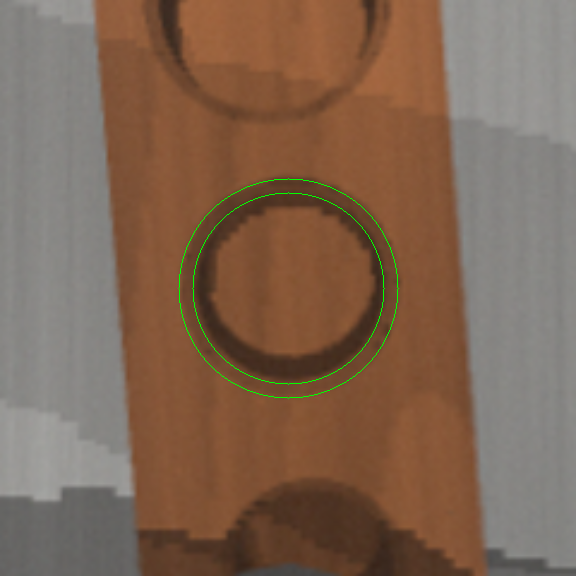

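The patch shows hole 2 at (288,288), on the prediction. Next, insert tamper36.

```bash
python3 -m pendant '.1 0 0 0 8; .253 0 0 0 8; .253 0 .1 0 8; .253 0 .2 0 8; .253 0 .3 0 8; .253 0 .36 0 8; .253 0 .36 0 8; .253 0 .36 0 8'
python3 -m pendant '0 0 .03 0 8; 0 0 .06 0 8; 0 0 .09 0 8; 0 0 .12 0 8; 0 0 .15 0 8; 0 0 .18 0 8; 0 0 .21 0 8; 0 0 .24 0 8'
```

```text
clock: 53.35
position: [0.684, 0.0396, 0.1229]
tcp_rot: [2.221, 2.221, 0.001]
wrist_force: [0.7, -0.9, -1.8]
grip_width: 0.0183
gripper_force: 69.1
clock: 54.35
position: [0.6835, 0.0394, 0.0737]
tcp_rot: [2.222, 2.221, -0.0]
wrist_force: [-0.5, 0.8, -1.4]
grip_width: 0.0181
gripper_force: 69.1
```

```bash
python3 -m pendant '0 0 .015 0 8; 0 0 .025 0 8; 0 0 .025 0 8; 0 0 .025 0 50; 0 0 .025 0 50; 0 0 .025 0 50; 0 0 .025 0 50; 0 0 .025 0 50'
python3 -m pendant '0 0 -.1 0 50; 0 0 -.3 0 50; 0 0 -.5 0 50; 0 0 -.75 0 50; 0 0 -1 0 50; 0 0 -1 0 50; 0 0 -1 0 50; 0 0 -1 0 50'|head -2
python3 -m pendant '0 -.3 0 0 50; 0 -.5 0 0 50; 0 -.75 0 0 50; 0 -.75 -.3 0 50; 0 -.75 -.3 0 50; 0 -.75 -.3 0 50; 0 -.75 -.3 0 50; 0 -.75 -.3 0 50'|head -2
python3 - <<'E'
from h import *
for n in ("side","top","wrist"):
    s=bot.snapshot(n); W=cloud(s)
    if n=="side": cv2.imwrite("pics/sE.png",s["color"])
    for c in ([.6932,-.08],[.6834,.0393],[.6736,.159]):
        m=np.linalg.norm(W[...,:2]-c,axis=2)<.025; print(n,circ(s,W,m,.095,.13),np.nanmax(W[m][:,2]) if m.any() else 0)
    m=np.linalg.norm(W[...,:2]-[.45,-.39],axis=2)<.06; print("flange",circ(s,W,m,.132,.142),"knob",circ(s,W,m,.16,.185))
    for k in ("funnel","tub"):
        for d in bot.silhouettes(s,k):
            if d["p"]>.5: print(n,k,d["p"],np.nanmedian(W[d["mask"]],0).round(3))
E
```

```text
clock: 55.35
position: [0.6835, 0.0393, 0.069]
tcp_rot: [2.222, 2.221, -0.0]
wrist_force: [-0.1, -0.4, 0.3]
grip_width: 0.05
gripper_force: 0.0
clock: 56.35
position: [0.6829, 0.0395, 0.2682]
clock: 57.35
position: [0.5335, 0.0394, 0.3283]
side [ 6.922e-01 -8.190e-02  2.200e-02  1.039e-01  4.700e+01] 0.1081105230087288
side [6.812e-01 3.760e-02 2.320e-02 1.041e-01 5.800e+01] 0.10861453929735818
side [6.738e-01 1.582e-01 2.150e-02 1.039e-01 6.700e+01] 0.10783109556898235
flange [ 4.482e-01 -3.872e-01  5.940e-02  1.391e-01  1.000e+02] knob [ 4.509e-01 -3.856e-01  2.710e-02  1.717e-01  4.700e+01]
side funnel 0.82 [ 0.572 -0.353  0.074]
side funnel 0.63 [ 0.341 -0.38   0.038]
side tub 0.62 [0.468 0.375 0.007]
top [ 6.922e-01 -8.040e-02  1.890e-02  1.046e-01  4.800e+01] 0.10784964362346014
top None 0
top None 0
flange [ 4.499e-01 -3.900e-01  5.520e-02  1.381e-01  2.830e+02] knob [ 4.499e-01 -3.897e-01  2.240e-02  1.733e-01  8.900e+01]
top funnel 0.8 [0.456 0.429 0.051]
top funnel 0.78 [ 0.339 -0.394  0.031]
top funnel 0.6 [ 0.587 -0.387  0.067]
top tub 0.81 [0.448 0.441 0.008]
wrist [ 6.931e-01 -8.150e-02  2.070e-02  1.039e-01  1.940e+02] 0.10643127171624621
wrist [6.828e-01 3.950e-02 2.050e-02 1.038e-01 2.320e+02] 0.10653225023277375
wrist [6.725e-01 1.578e-01 2.040e-02 1.041e-01 2.880e+02] 0.10619246930802574
flange None knob None
```

View pics/sE.png

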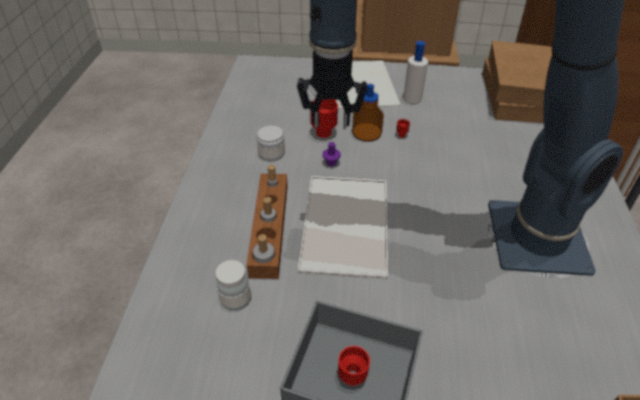

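The final picture shows three tampers seated at (272,180), (268,208) and (263,247), the stopper in the upright flask at (369,100), and the funnel inside the slightly shifted tub at (353,366). The tray is empty.

```bash
python3 -c "
from plant import bot
print(bot.finish_job())"
```

```text
the job is handed in; nothing more can be done
None
```

The job is handed in, though no verdict came back: at the last look the funnel was in the tub, the stopper fully home in the upright flask, and the three tampers on the tray (24, 36 and 48 mm) seated in their matching holes.

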